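# Move a battery pack from the charger to the work light

### The arm

A 7-joint arm with a two-finger parallel gripper is mounted at the origin on the work surface. World frame = base frame: x ahead of the robot, y to its left, z up, the work surface at z = 0. Lengths are in m, angles in rad, forces in N, time in s.
With the tool pointing down it reaches from about 0.425 to 1.025 m from the base axis. Payload 9.4 kg.
Tool frame: the origin (TCP) lies on the centre line of the jaws, within the pads' length; the fingertips stand 22 mm ahead of it and the grasp point (between the pads) lies 3 mm ahead of it; z points along the fingers, x is the direction in which the jaws open and shut, and the axes are right-handed (so a half turn about z gives the same grasp; the last joint's range is limited). The gripper opens to 93 mm and grips with 3 to 60 N. Pads are 15 mm wide; open, the fingers measure 128 mm over their backs; the gripper's body (75 mm by 188 mm) begins 65 mm behind the grasp point.
Start: joints at [-1.411, 0.599, -0.003, 1.599, 0.002, 0.943, -0.08], TCP at [0.17, 0.705, 0.241] pointing down, gripper open.
Joint ranges: [-2.57, 2.57], [-0.35, 1.97], [-1.29, 1.29], [0.11, 2.56], [-1.05, 4.19], [0.11, 1.86], [-2.63, 2.63]. Speed limits (rad/s): [2.22, 2.22, 3.01, 3.01, 3.14, 3.14, 3.14].

### API

Orientations are given as a unit quaternion [x, y, z, w].
In Python, from plant import * gives the robot as it stands. The module is installed in compiled form; this text tells all that it offers.
- The arm moves only by the shell command python3 -m pendant 'ROWS' [FORCE]. ROWS is JSON, a list that holds one entry, the list of rows, each a list of 7 numbers: the turn, a rotation vector about the world's x, y, z in degrees, then the shift along the world's x, y, z in m, then the finger opening in m, from 0 to 0.093. In form: [[[ax, ay, az, tx, ty, tz, fingers], ...]]. A call has exactly 5 rows; each row is the pose to reach, as a shift and turn from the pose measured when the call began; what a row does not reach only later rows make up. A row lasts 1/8 s, in which the tool goes at most 62.5 mm and 10.7 degrees, less where a joint would pass 70% of its speed; a pose out of reach is approached as far as the arm can. A call with a gripper value outside its range is refused whole. The fingers move at their own pace and stop on an object; FORCE is the grip in N (left out, the last holds). Time passes only in rows, so rows that repeat a pose let the fingers close, or fill a call up. It gives the time, the measured TCP pose, the force and the opening at its end, in the units of the state.
- get_state(): the state, without advancing time (a new reading comes with each control period).
- capture(name): name is "side" or "top" or "wrist"; returns a dict with "frame" (400x640x3 uint8, red, green, blue), "depth" (400x640 float32, m along the optical axis (not along the pixel's ray), 0 where there is no reading), "mtx" (3x3 intrinsics, pixels), "origin" and "attitude" of the camera in the world. Camera axes: x right, y down, z forward; pixel columns grow to the right and rows downward; lengths in m; the calibration is good to about 2 mm. The wrist camera is an equidistant fisheye: a pixel r from the principal point sees the ray r / f radians off the axis. A picture is of the moment at which its call begins.
- sign_off(): hands the job in, once; it reports no verdict.
The state is a dict: "time": time; "q": joint angles; "dq": joint speeds; "joint_torque": joint torques, N m; "tool_pos": TCP position; "tcp_rot": TCP orientation; "ft_force": force on the tool from outside, world axes, zero at the start; "ft_torque": the same for the moment, N m; "width": opening from 0.0 (shut) to 1.0 (fully open).
Only numpy, scipy, OpenCV 4.12 (cv2) and the standard library are available. Lean on these libraries where they do the work, as an engineer would, in place of code of your own. Each camera call takes 0.05 s, during which the arm holds its last target. There are 200 camera calls.

### The job

Unclip the charged battery pack from the charger by holding its orange release button in while pulling it straight up, then plug it into the cordless work light, button still held in, and press it gently all the way home so that it locks there when you let go. Do not wrench or ram the pack in either socket, and leave the tape roll, the jar and the bit holder where they are.

Things in the scene. Friction and masses are not known exactly. Their poses are not given: they have to be found in the camera images.
- pack_grip (a point): Grip point of the battery pack (about 280 g): on its vertical axis, 38 mm above the shoulder (underside of the head), 28 mm below its top, level with the button's middle. Axes: z up, +y to the face with the orange button (orange bar on top marks it). Pinch across y here, one finger on the button, one on the grip pad opposite (both rubber-faced, no slip): 51 mm apart on touching, 45 mm with the button fully in.
- pack: The battery pack; origin at the centre of its shoulder, axes as pack_grip. Black head 56 (x) x 44 (y) x 66 mm high above the shoulder, grey stem 40 (x) x 32 (y) mm reaching 34 mm below it. The shoulder rests on a socket's rim when home. A pinch of 18 to 25 N holds the button in and carries the pack. Over 40 N between the pack and either socket counts as forcing it.
- release_face (a point): Middle of the outer face of the orange release button, 34 (x) x 28 (z) mm, 6.5 mm proud of the pack's +y face (28.5 mm from the axis). It pushes back with 5 N at first, 9 N fully in.
- release (a joint): Travel of the button, m: 0 = out, 0.006 = fully in (towards the pack's -y). It carries a steel tooth, 5 mm out of the stem's +y face, 16 to 24 mm below the shoulder, that hooks under a socket's lip; from 0.0055 on it is inside the stem and the pack is free. The tooth is square: it goes neither out nor in unless the button is held in.
- charger_well (a point): Centre of the mouth of the charger's socket, on its rim, 55 mm above the table. z up, +y to the side of the button (orange bar on the rim). The pack stands here at the start, axes alike, grip point 38 mm above this point.
- charger: Charger, fixed: dark block 120 (x) x 100 (y) x 55 mm high with the socket in its top. Origin on the table under the socket, axes as charger_well.
- lamp_well (a point): Middle of the work light's battery opening, on its yellow housing top, 50 mm above the table; z up, +y to the side where the button belongs (orange bar). In it stands a black socket collar, 64 (x) x 58 (y) mm, whose stiff height adjustment puts its rim anywhere from 2 to 12 mm above this point: not measured, find it by feel. The collar does not move under the allowed forces.
- contact (a joint): Sprung brass contact in the collar, m it is pushed down: the stem's foot meets it 8 mm before home; 4 N at first, 8 N when home (0.008), where the shoulder stops hard on the rim. Let the button go with the shoulder within 2 mm of the rim: the tooth hooks under the lip and the contact lifts the pack by up to 2 mm against it (0.006). A pack not locked pops up, 8 mm above the rim (0).
- lamp: Cordless work light, fixed: yellow block 190 (x, -50 to +140 mm) x 100 (y) x 50 mm high. The collar's hole is 41.5 x 33.5 mm with a 2 mm bevel: 0.75 mm play each way; the pack enters upright, axes along these. Lamp panel across the +x end from 100 mm off the hole's centre, 130 mm wide, up to 150 mm above the table. Origin on the table under the hole, axes as lamp_well.
- tape: Yellow tape roll lying flat, 76 mm across, 35 mm high; bystander. Origin under its centre.
- jar: Clear jar with white lid, 52 mm across, 75 mm high; bystander. Origin under its centre.
- bits: Red bit holder: block 56 (x) x 26 (y) x 18 mm with five steel driver bits standing in it, 34 mm high in all; bystander. Origin under its centre.
Mind the look-alikes: they are no part of the job. What is shaped like the pack but pink or red is not meant.

How it is judged:
By the outcome, as a careful person would: the job done as asked, in the order asked, and still so for the second after the job is handed in, with the robot touching nothing.
It also fails if it takes over 58 s, if anything falls off the work surface, if the arm or the gripper's body presses on something with over 40 N, if the wrist force passes 120 N, or if a joint passes its speed limit or range.

## Working session

There is one attempt and no reset: what is moved stays moved. The work goes in short steps, Python scripts to look and compute and a shell command to move; the robot and the scene stay as the last step left them, time stands still between calls to the robot, and variables do not carry over. Pictures are saved under pics/ and viewed, about 8 in all and at most 12, crops included, and the job is handed in when it is done.

```bash
mkdir -p pics; cat > h.py <<'E'
from plant import *
import numpy as np, cv2
from scipy.spatial.transform import Rotation as R
def att(c):
    a=np.array(c["attitude"],float)
    return a if a.shape==(3,3) else R.from_quat(a).as_matrix()
def save(n,f): cv2.imwrite(f"pics/{n}.png",f[:,:,::-1])
def pts(c):
    "world points per pixel from depth (pinhole cams)"
    d=c["depth"]; K=c["mtx"]; v,u=np.mgrid[:d.shape[0],:d.shape[1]]
    p=np.stack([(u-K[0][2])/K[0][0]*d,(v-K[1][2])/K[1][1]*d,d],-1)
    return p@att(c).T+np.array(c["origin"])
E
python3 - <<'E'
from h import *
s=get_state(); print({k:np.round(v,3) for k,v in s.items()})
ims=[]
for n in("side","top","wrist"):
    c=capture(n); np.savez(f"{n}0.npz",**c); print(n,np.round(c["mtx"],1).tolist(),np.round(c["origin"],3),np.round(c["attitude"],3).tolist())
    ims.append(c["frame"])
save("top0",ims[1]);save("side0",ims[0]);save("wrist0",ims[2])
E
```

```text
{'time': np.float64(0.0), 'q': array([-1.411,  0.6  , -0.003,  1.6  ,  0.002,  0.943, -0.08 ]), 'dq': array([ 0.   ,  0.   ,  0.001, -0.002, -0.   ,  0.002, -0.   ]), 'joint_torque': array([-1.0000e-03, -7.6506e+01,  1.4970e+00, -2.5234e+01, -5.2000e-02,
        1.7000e-02,  0.0000e+00]), 'tool_pos': array([0.17 , 0.704, 0.24 ]), 'tcp_rot': array([ 0.786,  0.619, -0.001,  0.001]), 'ft_force': array([-0.088, -0.557,  0.145]), 'ft_torque': array([-0.012,  0.055, -0.058]), 'width': np.float64(1.0)}
side [[516.2, 0.0, 317.8], [0.0, 516.2, 206.4], [0.0, 0.0, 1.0]] [ 0.493 -0.835  0.707] [0.888, -0.022, 0.025, -0.459]
top [[478.4, 0.0, 317.0], [0.0, 478.4, 195.8], [0.0, 0.0, 1.0]] [0.512 0.028 1.109] [0.711, -0.702, 0.019, -0.013]
wrist [[309.7, 0.0, 317.2], [0.0, 309.7, 196.1], [0.0, 0.0, 1.0]] [0.098 0.723 0.384] [0.778, 0.614, 0.082, 0.106]
```

View pics/top0.png

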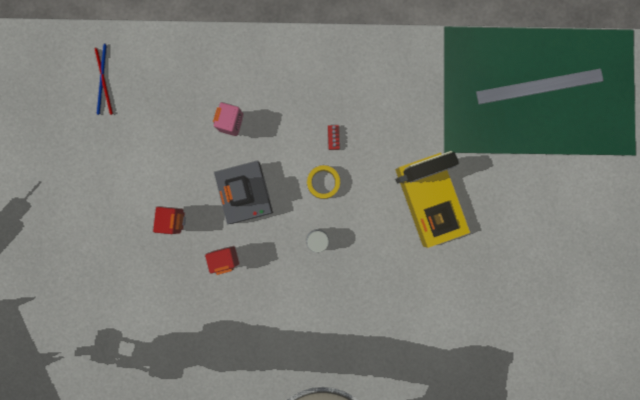

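View pics/side0.png

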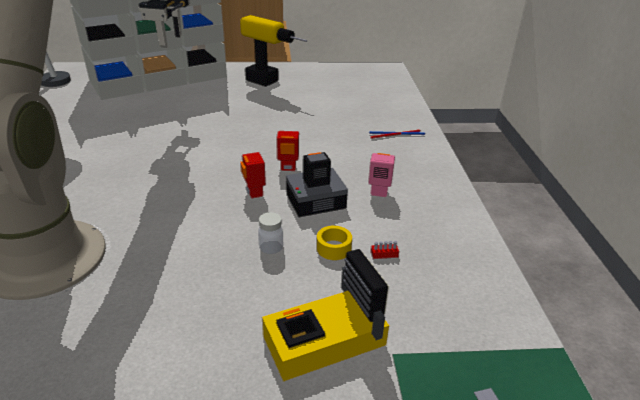

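The top view shows the black pack in the charger at (236,190). The lamp collar is at (441,219), with its orange bar at (424,224). The look-alikes are the pink pack (228,118) and the red ones at (168,220) and (222,260). I choose the black pack standing in the charger and will check it in a crop.

```bash
cat > m1.py <<'E'
from h import *
for n in("top","side"):
    c=dict(np.load(n+"0.npz")); P=pts(c); f=c["frame"]; hsv=cv2.cvtColor(f,cv2.COLOR_RGB2HSV)
    org=cv2.inRange(hsv,(6,150,120),(18,255,255))>0
    X,Y,Z=P[...,0],P[...,1],P[...,2]
    ok=c["depth"]>0
    def rect(name,m):
        p=P[m]
        if len(p)<8: print(n,name,len(p));return
        (cx,cy),(w,h),a=cv2.minAreaRect(p[:,:2].astype(np.float32))
        print(n,name,len(p),"med",np.round(np.median(p,0),4),"rect",np.round([cx,cy,w,h],4),round(a,1))
    box=lambda x,y,r:(abs(X-x)<r)&(abs(Y-y)<r)&ok
    if n=="top":
        pk=P[185,238]; ch=P[205,260]; lm=P[222,441]; print("pack px",pk,"ch",ch,"lamp collar hole",lm,"table",P[100,300])
        x0,y0=pk[:2]; x1,y1=lm[:2]
    dark=hsv[...,2]<110
    rect("packtop",box(x0,y0,.06)&(Z>.112)&(Z<.135))
    rect("packbar",box(x0,y0,.06)&(Z>.112)&org)
    rect("chargertop",box(x0,y0,.12)&(Z>.048)&(Z<.062))
    rect("chargerbar",box(x0,y0,.09)&(Z>.045)&(Z<.065)&org)
    yel=cv2.inRange(hsv,(20,120,80),(34,255,255))>0
    rect("lamptop",box(x1,y1,.16)&(Z>.044)&(Z<.056)&yel)
    rect("collar",box(x1,y1,.05)&(Z>.046)&(Z<.068)&~yel&~org)
    cz=Z[box(x1,y1,.05)&(Z>.04)&(Z<.068)&~yel&~org]; print("collar z pct",np.round(np.percentile(cz,[10,30,50,70,90]),4) if len(cz) else 0)
    rect("lampbar",box(x1,y1,.06)&(Z>.045)&org)
c=np.load("top0.npz")["frame"]; d=np.load("side0.npz")["frame"]
z=lambda a:cv2.resize(a,None,fx=4,fy=4,interpolation=cv2.INTER_CUBIC)
save("crop1",np.vstack([np.hstack([z(c[150:220,200:285]),z(c[180:250,395:480])]),np.hstack([z(d[145:215,275:360]),z(d[295:365,255:340])])]))
E
python3 m1.py
```

```text
pack px [0.57790508 0.18323503 0.1222393 ] ch [0.53893644 0.14467298 0.05389158] lamp collar hole [ 0.50647576 -0.2618871   0.0292964 ] table [7.87517099e-01 6.15433110e-02 4.86897188e-05]
top packtop 578 med [0.5675 0.1833 0.1212] rect [0.5681 0.184  0.0563 0.0443] 15.1
top packbar 40 med [0.5631 0.2017 0.1216] rect [0.5628 0.2022 0.0285 0.0067] 17.2
top chargertop 1774 med [0.5652 0.1753 0.0551] rect [0.6028 0.1935 0.1926 0.1003] 15.5
top chargerbar 20 med [0.5554 0.2279 0.0564] rect [0.5586 0.2257 0.0321 0.0114] 14.4
top lamptop 2297 med [ 0.5589 -0.2389  0.05  ] rect [ 0.5563 -0.2412  0.1895  0.1007] 20.2
top collar 479 med [ 0.5157 -0.2587  0.0558] rect [ 0.5158 -0.2594  0.0631  0.0966] 20.2
collar z pct [0.0512 0.0543 0.0556 0.057  0.0588]
top lampbar 55 med [ 0.502  -0.2207  0.053 ] rect [ 0.5023 -0.2248  0.028   0.0206] 17.8
side packtop 334 med [0.5662 0.1748 0.1217] rect [0.5659 0.1827 0.0564 0.0463] 16.6
side packbar 16 med [0.5616 0.2012 0.1235] rect [0.5626 0.2004 0.0275 0.009 ] 24.7
side chargertop 982 med [0.5622 0.1615 0.056 ] rect [0.6011 0.1925 0.1921 0.1065] 14.9
side chargerbar 0
side lamptop 3570 med [ 0.5622 -0.2504  0.0512] rect [ 0.5583 -0.2445  0.1912  0.1131] 20.4
side collar 848 med [ 0.5158 -0.2594  0.0569] rect [ 0.5115 -0.2478  0.0646  0.0802] 20.1
collar z pct [0.0501 0.0552 0.0568 0.0576 0.0586]
side lampbar 83 med [ 0.5029 -0.2224  0.0538] rect [ 0.504  -0.2251  0.0302  0.0235] 21.2
```

View pics/crop1.png

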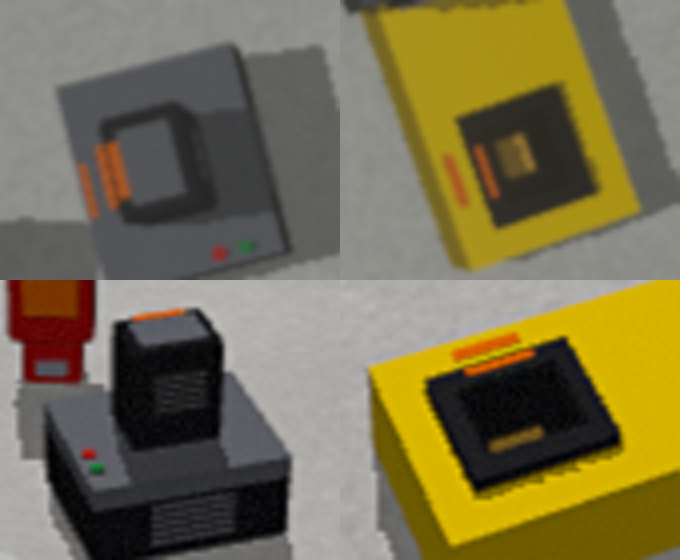

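The crop confirms the black pack with the orange bar facing +y in the charger, and the lamp's black collar with its bar on the same side. From two views the pack top is at z 0.1212/0.1217 against 0.121 expected. The pack axis is at about (0.5675, 0.184) with yaw 15.5°. The lamp well is at about (0.514, -0.257) with yaw 20.2° and the rim near z 0.056. Moving now.

```bash
python3 -m pendant '[[[0,0,6,0.036,-0.047,0,0.093],[0,0,12,0.072,-0.094,0,0.093],[0,0,18,0.109,-0.142,0,0.093],[0,0,24,0.145,-0.19,0,0.093],[0,0,29,0.181,-0.237,0,0.093]]]' 20
python3 -m pendant '[[[0,0,0,0.036,-0.047,0,0.093],[0,0,0,0.072,-0.094,0,0.093],[0,0,0,0.109,-0.142,0,0.093],[0,0,0,0.145,-0.19,0,0.093],[0,0,0,0.181,-0.237,0,0.093]]]'
python3 - <<'E'
from h import *
s=get_state();print(s["tool_pos"],R.from_quat(s["tcp_rot"]).as_matrix()[:,0], s["q"])
E
```

```text
time: 0.78
tool_pos: [0.352, 0.4656, 0.2399]
tcp_rot: [0.605, 0.797, -0.0, 0.001]
ft_force: [0.7, 0.8, -0.0]
width: 1.001
time: 1.4
tool_pos: [0.534, 0.2269, 0.2399]
tcp_rot: [0.605, 0.797, -0.0, 0.001]
ft_force: [0.9, 0.8, 0.1]
width: 0.996
[0.53399358 0.22688173 0.23987736] [-0.26905443  0.96312402 -0.00135471] [-0.41371421  0.42906231 -0.12109624  1.93320484  0.07318331  0.78360592
  1.26738529]
```

```bash
python3 -m pendant '[[[0,0,0,0.015,-0.02,0,0.093],[0,0,0,0.0335,-0.043,-0.02,0.093],[0,0,0,0.0335,-0.043,-0.06,0.093],[0,0,0,0.0335,-0.043,-0.06,0.093],[0,0,0,0.0335,-0.043,-0.06,0.093]]]'
cat > wr.py <<'E'
from h import *
import sys
def wpts(c):
    f=c["mtx"][0][0];d=c["depth"];v,u=np.mgrid[:d.shape[0],:d.shape[1]]
    x=u-c["mtx"][0][2];y=v-c["mtx"][1][2];r=np.hypot(x,y)+1e-9;t=r/f
    ray=np.stack([np.sin(t)*x/r,np.sin(t)*y/r,np.cos(t)],-1)
    W=ray@att(c).T; W=W*(d/np.maximum(ray[...,2],.05))[...,None]
    return W+np.array(c["origin"])
if __name__=="__main__":
    n=sys.argv[1]; c=capture("wrist"); save(n,c["frame"]); P=wpts(c)
    np.savez(n+".npz",P=P,**c); t=capture("top"); np.savez(n+"t.npz",**t)
    s=get_state(); T=s["tool_pos"]; print(T,s["ft_force"])
    hsv=cv2.cvtColor(c["frame"],cv2.COLOR_RGB2HSV); org=cv2.inRange(hsv,(5,150,100),(19,255,255))
    k,l,st,ce=cv2.connectedComponentsWithStats(org)
    for i in range(1,k):
        if st[i,4]>25:
            m=(l==i)&(c["depth"]>0); (cx,cy),wh,a=cv2.minAreaRect(P[m][:,:2].astype(np.float32))
            print("org",np.round(ce[i]),st[i,4],np.round(np.median(P[m],0),4),np.round([cx,cy,*wh],4),round(a,1))
E
python3 wr.py w1
```

```text
time: 2.02
tool_pos: [0.5676, 0.1845, 0.1807]
tcp_rot: [0.604, 0.797, -0.0, 0.001]
ft_force: [0.1, 0.6, 0.6]
width: 0.996
[0.5679894  0.18464714 0.18134463] [-0.30781695  0.17630512 -0.38828954]
org [418.  20.] 425 [0.4034 0.2182 0.1013] [0.4013 0.2168 0.0146 0.0362] 15.6
org [25. 63.] 43 [ 0.5008 -0.2157  0.0516] [ 0.5002 -0.2148  0.0289  0.006 ] 18.0
org [14. 66.] 91 [ 0.506  -0.2318  0.0574] [ 0.5066 -0.2324  0.0312  0.0113] 16.3
org [477. 172.] 877 [0.5011 0.3151 0.0794] [0.501  0.3174 0.0092 0.0368] 85.8
org [499. 182.] 282 [0.502  0.3254 0.1011] [0.5019 0.3261 0.0086 0.0311] 85.8
org [369. 196.] 136 [0.554  0.2306 0.0563] [0.5552 0.2308 0.03   0.0042] 16.0
org [347. 217.] 752 [0.5602 0.2065 0.1196] [0.5686 0.2099 0.0635 0.0176] 23.5
```

View pics/w1.png

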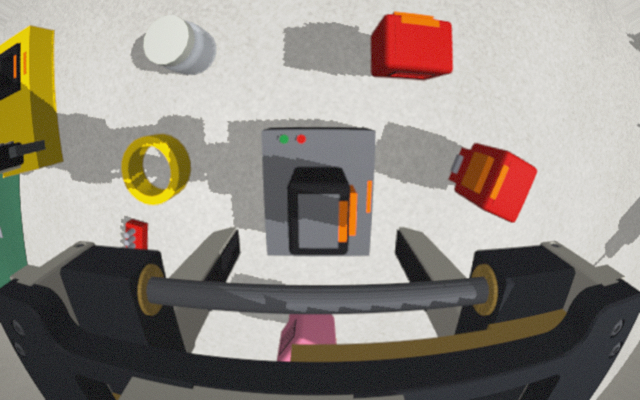

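The wrist view shows the pack top at (320,218) between the open fingers, and the button bar at (347,217) on its right (+y) side. Next is the pack-top rectangle from this view.

```bash
python3 - <<'E'
from h import *
def rect(nm,p):
    (cx,cy),wh,a=cv2.minAreaRect(p[:,:2].astype(np.float32)); print(nm,len(p),np.round(np.median(p[:,2]),4),np.round([cx,cy,*wh],4),round(a,1))
d=np.load("w1.npz");P=d["P"];ok=d["depth"]>0;X,Y,Z=P[...,0],P[...,1],P[...,2]
m=ok&(abs(X-.568)<.05)&(abs(Y-.184)<.04)
rect("wrist top",P[m&(Z>.115)&(Z<.127)])
rect("wrist charger",P[ok&(abs(X-.568)<.08)&(abs(Y-.18)<.075)&(Z>.051)&(Z<.059)])
hsv=cv2.cvtColor(d["frame"],cv2.COLOR_RGB2HSV)
# edge-wise in the pack frame
a=np.radians(15.5);ex=np.array([np.cos(a),np.sin(a)]);ey=np.array([-ex[1],ex[0]])
for nm,q in(("top",P[m&(Z>.117)&(Z<.126)]),):
    u=(q[:,:2]-[.568,.184])@ex; v=(q[:,:2]-[.568,.184])@ey
    print(nm,"x",np.round(np.percentile(u,[1,3,97,99]),4),"y",np.round(np.percentile(v,[1,3,97,99]),4))
E
```

```text
wrist top 4549 0.1217 [0.5669 0.1864 0.0558 0.0445] 15.1
wrist charger 8177 0.0554 [0.5672 0.1865 0.1212 0.101 ] 15.5
top x [-0.0278 -0.0271  0.0246  0.026 ] y [-0.0187 -0.0177  0.0228  0.0238]
```

```bash
python3 -m pendant '[[[0,0,0,-0.001,0.0007,-0.03,0.093],[0,0,0,-0.001,0.0007,-0.06,0.093],[0,0,0,-0.001,0.0007,-0.085,0.093],[0,0,0,-0.001,0.0007,-0.085,0.07],[0,0,0,-0.001,0.0007,-0.085,0.06]]]' 22
python3 -m pendant '[[[0,0,0,0,0,0,0.056],[0,0,0,0,0,0,0.053],[0,0,0,0,0,0,0.052],[0,0,0,0,0,0,0.051],[0,0,0,0,0,0,0.05]]]'

```

```text
time: 2.75
tool_pos: [0.5676, 0.1859, 0.0977]
tcp_rot: [0.604, 0.797, 0.001, 0.001]
ft_force: [-0.5, -0.2, 0.1]
width: 0.833
time: 3.38
tool_pos: [0.5677, 0.1875, 0.0985]
tcp_rot: [0.604, 0.797, 0.002, 0.001]
ft_force: [-2.3, 3.7, 7.2]
width: 0.541
```

```bash
python3 -m pendant '[[[0,0,0,0,-0.001,-0.001,0.048],[0,0,0,0,-0.001,-0.0015,0.046],[0,0,0,0,-0.001,-0.0015,0.044],[0,0,0,0,-0.001,-0.0015,0.04],[0,0,0,0,-0.001,-0.0015,0.04]]]' 22

```

```text
time: 4.0
tool_pos: [0.5684, 0.1851, 0.0986]
tcp_rot: [0.604, 0.797, 0.002, 0.002]
ft_force: [-2.2, -4.1, 16.0]
width: 0.479
```

Opening is 44.5 mm, so the button is fully in. Lifting straight up, gently at first.

```bash
python3 -m pendant '[[[0,0,0,0,0,0.001,0.04],[0,0,0,0,0,0.002,0.04],[0,0,0,0,0,0.004,0.04],[0,0,0,0,0,0.006,0.04],[0,0,0,0,0,0.008,0.04]]]'
python3 -m pendant '[[[0,0,0,0,0,0.003,0.04],[0,0,0,0,0,0.006,0.04],[0,0,0,0,0,0.009,0.04],[0,0,0,0,0,0.012,0.04],[0,0,0,0,0,0.015,0.04]]]'

```

```text
time: 4.62
tool_pos: [0.5684, 0.185, 0.1066]
tcp_rot: [0.604, 0.797, 0.002, 0.002]
ft_force: [0.1, 0.1, -3.0]
width: 0.478
time: 5.25
tool_pos: [0.5684, 0.1851, 0.1218]
tcp_rot: [0.604, 0.797, 0.002, 0.002]
ft_force: [-0.0, -0.5, -2.2]
width: 0.476
```

Pack is free (−2.5 N, about its weight). Shoulder z = TCP z − 0.0436. Carrying it across to hover beside the lamp.

```bash
python3 -m pendant '[[[0,0,0,0,0,0.035,0.04],[0,0,0,0,0,0.07,0.04],[0,0,1,-0.006,-0.035,0.08,0.04],[0,0,3,-0.015,-0.085,0.08,0.04],[0,0,4.7,-0.024,-0.135,0.08,0.04]]]'
python3 -m pendant '[[[0,0,0,-0.01,-0.05,0,0.04],[0,0,0,-0.02,-0.1,0,0.04],[0,0,0,-0.03,-0.15,0,0.04],[0,0,0,-0.036,-0.19,0,0.04],[0,0,0,-0.04,-0.2,0,0.04]]]'
python3 wr.py w2; python3 - <<'E'
from h import *
c=capture("side"); np.savez("w2s.npz",**c)
s=get_state();print(s["tool_pos"],R.from_quat(s["tcp_rot"]).as_matrix().round(4).tolist())
E
```

```text
time: 5.88
tool_pos: [0.5441, 0.0489, 0.2022]
tcp_rot: [0.57, 0.821, 0.003, 0.002]
ft_force: [0.5, -0.7, -2.8]
width: 0.478
time: 6.5
tool_pos: [0.5033, -0.1541, 0.2023]
tcp_rot: [0.572, 0.82, 0.002, 0.003]
ft_force: [-0.3, 0.0, -2.8]
width: 0.48
[ 0.50350793 -0.15210832  0.20225053] [ 0.44437317 -0.49780499 -3.36325488]
org [240. 165.] 160 [ 0.5058 -0.2314  0.0574] [ 0.5061 -0.2311  0.0309  0.0057] 19.7
org [258. 164.] 171 [ 0.5    -0.2163  0.0514] [ 0.5002 -0.216   0.028   0.0064] 20.7
org [603. 216.] 179 [0.3983 0.2036 0.0819] [0.397  0.2134 0.0077 0.0354] 15.4
org [615. 228.] 73 [0.4038 0.2192 0.1012] [0.4038 0.2196 0.0072 0.0366] 16.1
org [357. 268.] 445 [ 0.4889 -0.1391  0.2259] [ 0.4822 -0.1431  0.0343  0.0084] 30.8
[ 0.50400646 -0.15078375  0.20225675] [[-0.3492, 0.937, 0.007], [0.937, 0.3492, 0.0018], [-0.0008, 0.0072, -1.0]]
```

View pics/w2.png

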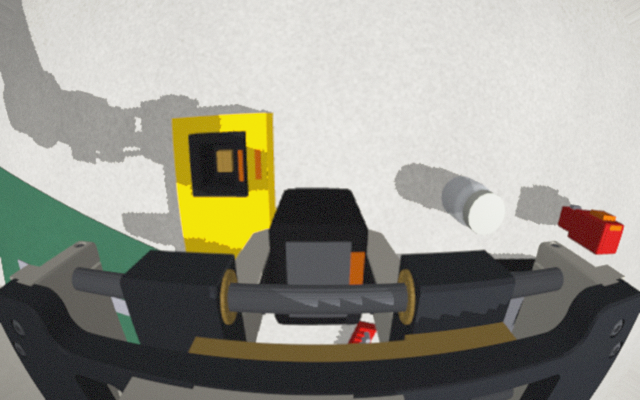

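Wrist view: the collar is at (218,163) with its bar at (240,165) on the +y side. The pack is held at (320,265) with its bar at (357,268), also facing +y. Measuring the collar and the pack in all three views.

```bash
cat > m2.py <<'E'
from h import *
from wr import wpts
a=np.radians(20.3);ex=np.array([np.cos(a),np.sin(a)]);ey=np.array([-ex[1],ex[0]])
for n in("w2","w2t","w2s"):
    c=dict(np.load(n+".npz")); P=wpts(c) if n=="w2" else pts(c); ok=c["depth"]>0
    hsv=cv2.cvtColor(c["frame"],cv2.COLOR_RGB2HSV);X,Y,Z=[P[...,i] for i in range(3)]
    yel=(cv2.inRange(hsv,(20,110,60),(36,255,255))>0); org=cv2.inRange(hsv,(5,120,80),(19,255,255))>0
    def rect(nm,m):
        p=P[m]
        if len(p)<8: print(n,nm,len(p));return
        (cx,cy),wh,ang=cv2.minAreaRect(p[:,:2].astype(np.float32))
        o=np.array([.514,-.257]);u=(p[:,:2]-o)@ex;v=(p[:,:2]-o)@ey
        q=lambda t:np.percentile(t,[1.5,98.5])
        ctr=o+ex*q(u).mean()+ey*q(v).mean()
        print(n,nm,len(p),"z",np.round(np.median(p[:,2]),4),"rect",np.round([cx,cy,*wh],4),round(ang,1),"ctr",np.round(ctr,4),"size",np.round([np.ptp(q(u)),np.ptp(q(v))],4))
    u=(X-.514)*ex[0]+(Y+.257)*ex[1]; v=(X-.514)*ey[0]+(Y+.257)*ey[1]
    near=ok&(abs(u)<.042)&(abs(v)<.04)&~yel
    rect("collar",near&(Z>.0545)&(Z<.061))
    rect("lamptop",ok&(u>-.07)&(u<.16)&(abs(v)<.07)&yel&(Z>.046)&(Z<.054))
    r=near&(Z>.0535)&(Z<.062); print(" collar z",np.round(np.percentile(Z[r],[20,50,80]),4))
    uu=(X-.504)*ex[0]+(Y+.151)*ex[1]; vv=(X-.504)*ey[0]+(Y+.151)*ey[1]
    rect("packtop",ok&(abs(uu)<.033)&(abs(vv)<.027)&(Z>.219)&(Z<.230))
E
python3 m2.py
```

```text
w2 collar 2042 z 0.0567 rect [ 0.5134 -0.2544  0.0623  0.0582] 20.4 ctr [ 0.5134 -0.2539] size [0.0613 0.0563]
w2 lamptop 8277 z 0.0504 rect [ 0.5395 -0.2458  0.1541  0.1013] 19.9 ctr [ 0.5363 -0.2462] size [0.1446 0.0981]
 collar z [0.0559 0.0566 0.0573]
w2 packtop 7561 z 0.2252 rect [ 0.5015 -0.1519  0.0565  0.0539] 20.9 ctr [ 0.501  -0.1527] size [0.0538 0.046 ]
w2t collar 0
w2t lamptop 852 z 0.0498 rect [ 0.6014 -0.2244  0.0933  0.1   ] 20.3 ctr [ 0.6032 -0.2234] size [0.088  0.0977]Traceback (most recent call last):
  File "m2.py", line 20, in <module>
    r=near&(Z>.0535)&(Z<.062); print(" collar z",np.round(np.percentile(Z[r],[20,50,80]),4))
                                                          ~~~~~~~~~~~~~^^^^^^^^^^^^^^^^^
    return _quantile_unchecked(
        a, q, axis, out, overwrite_input, method, keepdims, weights)
    return _ureduce(a,
                    func=_quantile_ureduce_func,
    ...<5 lines>...
                    overwrite_input=overwrite_input,
                    method=method)
    r = func(a, **kwargs)
    result = _quantile(arr,
                       quantiles=q,
    ...<2 lines>...
                       out=out,
                       weights=wgt)
    slices_having_nans = np.isnan(arr[-1, ...])
                                  ~~~^^^^^^^^^
IndexError: index -1 is out of bounds for axis 0 with size 0
```

Collar rim z is about 0.0566. The wrist and top views, corrected by their offsets at the charger, give the same TCP target of about (0.5147, −0.2555). Moving above it.

```bash
python3 -m pendant '[[[0,0,0,0.0045,-0.045,0,0.04],[0,0,0,0.0085,-0.083,0,0.04],[0,0,0,0.0107,-0.1047,-0.01,0.04],[0,0,0,0.0107,-0.1047,-0.03,0.04],[0,0,0,0.0107,-0.1047,-0.045,0.04]]]'
python3 -m pendant '[[[0,0,0,0,0,-0.003,0.04],[0,0,0,0,0,-0.006,0.04],[0,0,0,0,0,-0.01,0.04],[0,0,0,0,0,-0.012,0.04],[0,0,0,0,0,-0.012,0.04]]]'
python3 - <<'E'
from h import *
s=get_state();print(s["tool_pos"],s["ft_force"],R.from_quat(s["tcp_rot"]).as_matrix().round(4).tolist())
c=capture("side");t=capture("top");w=capture("wrist")
z=lambda a:cv2.resize(a,(400,300),interpolation=cv2.INTER_CUBIC)
save("c3",np.hstack([z(c["frame"][205:355,215:415]),z(w["frame"][120:345,170:470])]))
E
```

```text
time: 7.28
tool_pos: [0.5148, -0.2538, 0.1558]
tcp_rot: [0.57, 0.822, 0.003, 0.002]
ft_force: [-0.0, -0.7, -3.4]
width: 0.476
time: 7.9
tool_pos: [0.5148, -0.2539, 0.1439]
tcp_rot: [0.57, 0.822, 0.003, 0.002]
ft_force: [-0.7, -0.7, -1.8]
width: 0.478
[ 0.51477359 -0.2539099   0.14393315] [-0.74230044 -0.67969243 -1.84226578] [[-0.3507, 0.9365, 0.0062], [0.9365, 0.3506, 0.003], [0.0007, 0.0068, -1.0]]
```

View pics/c3.png

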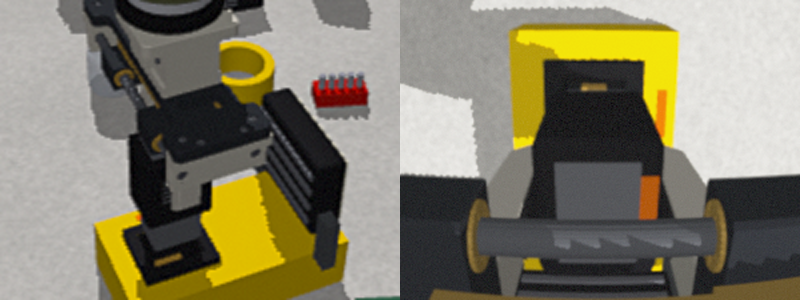

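The side crop shows the pack's stem just above the collar with the hole's −y part visible, which fits being 1.6 mm short in −y. Correcting that while descending slowly.

```bash
python3 -m pendant '[[[0,0,0,0,-0.0016,-0.002,0.04],[0,0,0,0,-0.0016,-0.005,0.04],[0,0,0,0,-0.0016,-0.0075,0.04],[0,0,0,0,-0.0016,-0.009,0.04],[0,0,0,0,-0.0016,-0.01,0.04]]]'
python3 -m pendant '[[[0,0,0,0,0,-0.0005,0.04],[0,0,0,0,0,-0.001,0.04],[0,0,0,0,0,-0.0015,0.04],[0,0,0,0,0,-0.002,0.04],[0,0,0,0,0,-0.002,0.04]]]'

```

```text
time: 8.68
tool_pos: [0.5148, -0.2555, 0.1339]
tcp_rot: [0.57, 0.822, 0.003, 0.002]
ft_force: [0.4, -0.0, -3.4]
width: 0.479
time: 9.3
tool_pos: [0.5148, -0.2555, 0.1319]
tcp_rot: [0.57, 0.822, 0.003, 0.002]
ft_force: [0.2, 0.9, -2.3]
width: 0.477
```

```bash
python3 -m pendant '[[[0,0,0,0,0,-0.0005,0.04],[0,0,0,0,0,-0.001,0.04],[0,0,0,0,0,-0.0015,0.04],[0,0,0,0,0,-0.002,0.04],[0,0,0,0,0,-0.002,0.04]]]'
python3 -m pendant '[[[0,0,0,0,0,-0.0005,0.04],[0,0,0,0,0,-0.001,0.04],[0,0,0,0,0,-0.0015,0.04],[0,0,0,0,0,-0.002,0.04],[0,0,0,0,0,-0.002,0.04]]]'

```

```text
time: 9.93
tool_pos: [0.5148, -0.2555, 0.1298]
tcp_rot: [0.57, 0.822, 0.003, 0.002]
ft_force: [-0.1, -0.1, -3.2]
width: 0.478
time: 10.55
tool_pos: [0.5148, -0.2555, 0.1278]
tcp_rot: [0.57, 0.822, 0.003, 0.002]
ft_force: [-0.5, 0.2, -2.9]
width: 0.483
```

```bash
python3 -m pendant '[[[0,0,0,0,0,-0.002,0.04],[0,0,0,0,0,-0.004,0.04],[0,0,0,0,0,-0.006,0.04],[0,0,0,0,0,-0.007,0.04],[0,0,0,0,0,-0.007,0.04]]]'
python3 -m pendant '[[[0,0,0,0,0,-0.002,0.04],[0,0,0,0,0,-0.004,0.04],[0,0,0,0,0,-0.006,0.04],[0,0,0,0,0,-0.007,0.04],[0,0,0,0,0,-0.007,0.04]]]'

```

```text
time: 11.18
tool_pos: [0.5147, -0.2555, 0.1207]
tcp_rot: [0.57, 0.822, 0.003, 0.001]
ft_force: [0.4, -0.8, -2.0]
width: 0.48
time: 11.8
tool_pos: [0.5147, -0.2555, 0.1136]
tcp_rot: [0.57, 0.822, 0.003, 0.001]
ft_force: [0.3, -0.1, -2.8]
width: 0.482
```

```bash
python3 -m pendant '[[[0,0,0,0,0,-0.001,0.04],[0,0,0,0,0,-0.002,0.04],[0,0,0,0,0,-0.003,0.04],[0,0,0,0,0,-0.004,0.04],[0,0,0,0,0,-0.004,0.04]]]'
python3 -m pendant '[[[0,0,0,0,0,-0.001,0.04],[0,0,0,0,0,-0.002,0.04],[0,0,0,0,0,-0.003,0.04],[0,0,0,0,0,-0.004,0.04],[0,0,0,0,0,-0.004,0.04]]]'

```

```text
time: 12.42
tool_pos: [0.5147, -0.2554, 0.1095]
tcp_rot: [0.57, 0.822, 0.003, 0.001]
ft_force: [0.6, 0.0, -2.6]
width: 0.479
time: 13.05
tool_pos: [0.5148, -0.2554, 0.1056]
tcp_rot: [0.57, 0.822, 0.003, 0.001]
ft_force: [-1.2, -0.2, 3.0]
width: 0.476
```

Contact spring felt (+5.7 N). Home is expected near TCP z 0.100.

```bash
python3 -m pendant '[[[0,0,0,0,0,-0.001,0.04],[0,0,0,0,0,-0.002,0.04],[0,0,0,0,0,-0.003,0.04],[0,0,0,0,0,-0.003,0.04],[0,0,0,0,0,-0.003,0.04]]]'
python3 -m pendant '[[[0,0,0,0,0,-0.0003,0.04],[0,0,0,0,0,-0.0006,0.04],[0,0,0,0,0,-0.001,0.04],[0,0,0,0,0,-0.001,0.04],[0,0,0,0,0,-0.001,0.04]]]'

```

```text
time: 13.68
tool_pos: [0.5148, -0.2555, 0.1026]
tcp_rot: [0.57, 0.822, 0.003, 0.001]
ft_force: [-0.9, 1.8, 3.6]
width: 0.48
time: 14.3
tool_pos: [0.5148, -0.2555, 0.1016]
tcp_rot: [0.57, 0.822, 0.003, 0.001]
ft_force: [-1.5, 0.4, 4.2]
width: 0.475
```

```bash
python3 -m pendant '[[[0,0,0,0,0,-0.0003,0.04],[0,0,0,0,0,-0.0006,0.04],[0,0,0,0,0,-0.001,0.04],[0,0,0,0,0,-0.001,0.04],[0,0,0,0,0,-0.001,0.04]]]'
python3 -m pendant '[[[0,0,0,0,0,-0.0002,0.04],[0,0,0,0,0,-0.0004,0.04],[0,0,0,0,0,-0.0006,0.04],[0,0,0,0,0,-0.0006,0.04],[0,0,0,0,0,-0.0006,0.04]]]'

```

```text
time: 14.92
tool_pos: [0.5148, -0.2555, 0.1006]
tcp_rot: [0.57, 0.822, 0.003, 0.001]
ft_force: [-0.5, 0.9, 3.5]
width: 0.476
time: 15.55
tool_pos: [0.5148, -0.2555, 0.1]
tcp_rot: [0.57, 0.822, 0.003, 0.001]
ft_force: [-1.1, 0.6, 4.8]
width: 0.477
```

```bash
python3 -m pendant '[[[0,0,0,0,0,-0.0003,0.04],[0,0,0,0,0,-0.0006,0.04],[0,0,0,0,0,-0.001,0.04],[0,0,0,0,0,-0.001,0.04],[0,0,0,0,0,-0.001,0.04]]]'
python3 -m pendant '[[[0,0,0,0,0,-0.0003,0.04],[0,0,0,0,0,-0.0006,0.04],[0,0,0,0,0,-0.001,0.04],[0,0,0,0,0,-0.001,0.04],[0,0,0,0,0,-0.001,0.04]]]'

```

```text
time: 16.18
tool_pos: [0.5149, -0.2554, 0.0998]
tcp_rot: [0.57, 0.822, 0.003, 0.002]
ft_force: [-3.5, 2.8, 15.3]
width: 0.48
time: 16.8
tool_pos: [0.5149, -0.2555, 0.0998]
tcp_rot: [0.57, 0.822, 0.003, 0.002]
ft_force: [-3.8, 2.0, 16.9]
width: 0.483
```

Hard stop at TCP z 0.0998 with 17 N: the shoulder is at 0.0562, which matches the rim measured at 0.0566. Letting go while keeping light pressure.

```bash
python3 -m pendant '[[[0,0,0,0,0,-0.0008,0.046],[0,0,0,0,0,-0.0008,0.05],[0,0,0,0,0,-0.0008,0.056],[0,0,0,0,0,0,0.07],[0,0,0,0,0,0,0.08]]]'
python3 -m pendant '[[[0,0,0,0,0,0,0.093],[0,0,0,0,0,0,0.093],[0,0,0,0,0,0,0.093],[0,0,0,0,0,0.01,0.093],[0,0,0,0,0,0.03,0.093]]]'
python3 -m pendant '[[[0,0,0,0,0,0.05,0.093],[0,0,0,0,0,0.1,0.093],[0,0,0,-0.02,0.05,0.12,0.093],[0,0,0,-0.04,0.1,0.12,0.093],[0,0,0,-0.04,0.12,0.12,0.093]]]'
sed -i 's/c3/c3/' h.py; python3 wr.py w4; python3 - <<'E'
from h import *
from wr import wpts
c=capture("side");t=capture("top");w=dict(np.load("w4.npz"))
a=np.radians(20.3);ex=np.array([np.cos(a),np.sin(a)]);ey=np.array([-ex[1],ex[0]])
for n,k in(("wrist",w),("side",c),("top",t)):
    P=w["P"] if n=="wrist" else pts(k); o=P[...,:2]-[.514,-.256]
    m=(k["depth"]>0)&(abs(o@ex)<.035)&(abs(o@ey)<.03)&(P[...,2]>.10)&(P[...,2]<.16)
    q=P[m]; print(n,m.sum(),np.round(np.percentile(q[:,2],[40,50,60,80]),4) if m.sum() else "")
z=lambda a:cv2.resize(a,(400,300),interpolation=cv2.INTER_CUBIC)
save("c4",np.hstack([z(c["frame"][205:355,215:415]),z(w["frame"][60:285,130:430])]))
E
```

```text
time: 17.42
tool_pos: [0.515, -0.2559, 0.0997]
tcp_rot: [0.57, 0.822, 0.003, 0.002]
ft_force: [-0.0, 0.6, -0.1]
width: 0.77
time: 18.05
tool_pos: [0.5147, -0.2557, 0.1299]
tcp_rot: [0.57, 0.822, 0.003, 0.002]
ft_force: [-0.2, 0.2, 0.0]
width: 1.003
time: 18.68
tool_pos: [0.4731, -0.1333, 0.2512]
tcp_rot: [0.569, 0.822, 0.003, 0.002]
ft_force: [1.4, -0.2, -0.1]
width: 0.997
[ 0.47466561 -0.1334984   0.25102357] [-0.29187247  0.15257146 -0.04837081]
org [218. 182.] 642 [ 0.504  -0.2294  0.1006] [ 0.5074 -0.2298  0.0405  0.0101] 21.2
org [241. 174.] 112 [ 0.5009 -0.2158  0.0513] [ 0.4999 -0.2163  0.0286  0.0055] 21.3
org [200. 191.] 206 [ 0.5079 -0.2369  0.1256] [ 0.5082 -0.2372  0.0311  0.0064] 20.7
org [564. 221.] 182 [0.3977 0.2073 0.083 ] [0.3966 0.2148 0.0081 0.035 ] 15.4
org [575. 232.] 83 [0.4039 0.2197 0.1012] [0.4035 0.2206 0.0081 0.0337] 15.9
wrist 2754 [0.1244 0.1249 0.1252 0.1258]
side 1153 [0.1233 0.1249 0.1255 0.1266]
top 35 [0.1202 0.1214 0.1221 0.1229]
```

View pics/c4.png

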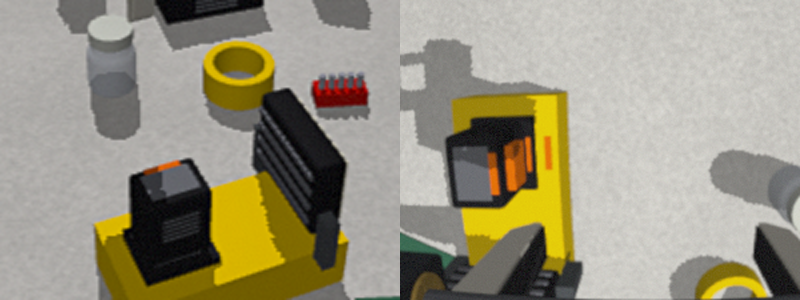

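The pack sits upright in the collar with its button out. Its top is at 0.125 m in both the wrist and side views. That matches locked (home 0.122 plus up to 2 mm, so 0.124) and not popped up (0.130). The tape, jar and bit holder look untouched. Handing in.

```bash
python3 -c "
from plant import *
print(sign_off())"
```

```text
the job is handed in; nothing more can be done
None
```

I moved the charged pack from the charger to the work light, where it looks locked, and handed the job in at about 19 s of robot time. I pinched it at 22 N with the button fully in (44.5 mm opening) and pulled it straight up. I then lowered it into the lamp collar with almost no side force and pressed until the shoulder stopped on the rim. The wrist force reached about 17 N there, against the 40 N limit.

- **Seating:** the hard stop puts the shoulder at z 0.0562, which agrees with the rim seen at 0.0566. After letting go, the wrist and side cameras put the pack's top at about 0.125. A locked pack should be near 0.124 and a popped-up one near 0.130, so I take it as locked; I did not pull on it to test the lock.
- **Disagreement:** in the last check the top camera read 0.121 to 0.122, but from only 35 points with the arm probably in the way, so I gave it little weight.
- **Other things:** the robot was touching nothing when I handed in. In the last picture the tape roll, jar and bit holder looked untouched, but I did not measure their positions.
- **Grip height:** I gripped the pack about 2.6 mm above the given grip point, which caused no trouble.

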